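# Find the loaded slide case by its weight and put it in the carrier

## Task

One of the four look-alike steel slide cases leaning in the rack is packed with glass slides and clearly heavier; the other three are empty. Find it by feeling the weight, stand it upright in the pocket of the white carrier, right down on the floor and set down gently, and leave each empty case fully seated in its own bay of the rack. Do not disturb the jar or the stack of dishes.

Things in the scene. Friction and masses are not known exactly. Their poses are not given: they have to be found in the camera images.
- case0: Closed steel slide case 0: 40 mm thick (x), 80 wide (y), 150 tall (z); origin at the centre of its underside, z to its top. Starts in bay 0, leaning 30 degrees, top towards the robot. All four look the same: three are empty (0.30 to 0.38 kg), one, any of them, is packed with glass slides, loose inside (0.65 to 0.91 kg).
- case1: Closed steel slide case 1: 40 mm thick (x), 80 wide (y), 150 tall (z); origin at the centre of its underside, z to its top. Starts in bay 1, leaning 30 degrees, top towards the robot. All four look the same: three are empty (0.30 to 0.38 kg), one, any of them, is packed with glass slides, loose inside (0.65 to 0.91 kg).
- case2: Closed steel slide case 2: 40 mm thick (x), 80 wide (y), 150 tall (z); origin at the centre of its underside, z to its top. Starts in bay 2, leaning 30 degrees, top towards the robot. All four look the same: three are empty (0.30 to 0.38 kg), one, any of them, is packed with glass slides, loose inside (0.65 to 0.91 kg).
- case3: Closed steel slide case 3: 40 mm thick (x), 80 wide (y), 150 tall (z); origin at the centre of its underside, z to its top. Starts in bay 3, leaning 30 degrees, top towards the robot. All four look the same: three are empty (0.30 to 0.38 kg), one, any of them, is packed with glass slides, loose inside (0.65 to 0.91 kg).
- rack: Fixed grey rack, 384 mm along its y: four bays at 95 mm pitch, leaning 30 degrees from vertical (bay axis up and to the rack's -x). A back plate stands up to 90 mm along the case, a front lip and side fins up to 35 mm; play 5 mm in thickness, 11 mm in width. Cases go in and out along the leaning axis. Origin on the table under the row's middle, z up.
- bay0 (a point): Bay 0 of the rack: where the centre of the underside of case 0 stands when seated, on the bay's floor, 30 mm above the table. Bays 0 to 3 run from the rack's +y to its -y. (Axes: those of the rack.)
- bay1 (a point): Bay 1 of the rack: where the centre of the underside of case 1 stands when seated, on the bay's floor, 30 mm above the table. Bays 0 to 3 run from the rack's +y to its -y. (Axes: those of the rack.)
- bay2 (a point): Bay 2 of the rack: where the centre of the underside of case 2 stands when seated, on the bay's floor, 30 mm above the table. Bays 0 to 3 run from the rack's +y to its -y. (Axes: those of the rack.)
- bay3 (a point): Bay 3 of the rack: where the centre of the underside of case 3 stands when seated, on the bay's floor, 30 mm above the table. Bays 0 to 3 run from the rack's +y to its -y. (Axes: those of the rack.)
- carrier: Fixed white carrier tray, 160 by 210 mm with a 20 mm rim, with one empty upright aluminium pocket in its middle: inside 54 mm (carrier x) by 96 mm (carrier y), 4 mm walls whose tops stand 70 mm above the table, floor 10 mm above the table. Origin under its middle, z up.
- pocket (a point): Centre of the pocket's floor, 10 mm above the table; axes those of the carrier.
- jar: Bystander: glass jar with white cap, 64 mm across, 95 mm tall; origin under its middle.
- dish_stack: Bystander: stack of three culture dishes, 90 mm across, 48 mm tall; origin under its middle.

How it is judged:
At the end, for the whole second after the job is handed in: Loaded case upright (0.08 rad) on the pocket floor (underside within 4 mm of it, 14 mm of its centre), carrier bearing over 5 N from it; each empty case in its own bay (underside centre within 12 mm of the bay point, leaning 0.40 to 0.65 rad); all at rest (contact force between carrier and anything else above 5 N and ((distance between case0 and bay0 below 0.012 m and angle between case0's own z axis and vertical between 0.4 and 0.65 rad) or (horizontal distance between case0 and pocket below 0.014 m and z of case0 in the frame of carrier below 0.014 m and angle between case0's own z axis and vertical below 0.08 rad)) and ((distance between case1 and bay1 below 0.012 m and angle between case1's own z axis and vertical between 0.4 and 0.65 rad) or (horizontal distance between case1 and pocket below 0.014 m and z of case1 in the frame of carrier below 0.014 m and angle between case1's own z axis and vertical below 0.08 rad)) and ((distance between case2 and bay2 below 0.012 m and angle between case2's own z axis and vertical between 0.4 and 0.65 rad) or (horizontal distance between case2 and pocket below 0.014 m and z of case2 in the frame of carrier below 0.014 m and angle between case2's own z axis and vertical below 0.08 rad)) and ((distance between case3 and bay3 below 0.012 m and angle between case3's own z axis and vertical between 0.4 and 0.65 rad) or (horizontal distance between case3 and pocket below 0.014 m and z of case3 in the frame of carrier below 0.014 m and angle between case3's own z axis and vertical below 0.08 rad)) and linear speed of each of case0, case1, case2, case3 below 0.03 m/s); the robot touches nothing.
It fails at once if the jar is moved more than 30 mm (distance of jar from where it was at the start of the episode above 0.03 m).
It fails at once if the stack of culture dishes is moved more than 30 mm (distance of dish_stack from where it was at the start of the episode above 0.03 m).
It fails at once if a case is dropped or driven fast (over 0.4 m/s) onto the pocket floor ((horizontal distance between case0 and pocket below 0.03 m and z of case0 in the frame of carrier below 0.035 m and linear speed of case0 above 0.4 m/s) or (horizontal distance between case1 and pocket below 0.03 m and z of case1 in the frame of carrier below 0.035 m and linear speed of case1 above 0.4 m/s) or (horizontal distance between case2 and pocket below 0.03 m and z of case2 in the frame of carrier below 0.035 m and linear speed of case2 above 0.4 m/s) or (horizontal distance between case3 and pocket below 0.03 m and z of case3 in the frame of carrier below 0.035 m and linear speed of case3 above 0.4 m/s)).
It also fails if it takes over 72 s, if anything falls off the work surface, if the arm or the gripper's body presses on something with over 40 N, if the wrist force passes 120 N, or if a joint passes its speed limit or range.

## Robot

A 6-joint arm with a two-finger parallel gripper is mounted at the origin on the work surface. World frame = base frame: x ahead of the robot, y to its left, z up, the work surface at z = 0. Lengths are in m, angles in rad, forces in N, time in s.
With the tool pointing down it reaches from about 0.35 to 0.975 m from the base axis. Payload 4.9 kg.
Tool frame: the origin (TCP) lies midway between the tips of the shut fingers; the grasp point (between the pads) lies 19 mm behind it; z points along the fingers, y is the line along which they close (so a half turn about z gives the same grasp; the last joint's range is limited). The gripper opens to 85 mm and grips with 20 to 120 N. Pads are 22 mm wide; open, the fingers measure 114 mm over their backs; the gripper's body (76 mm by 85 mm) begins 54 mm behind the grasp point. The pads swing forward as they close: fully open they stand 13 mm farther back than shut.
Start: joints at [1.138, 0.053, 1.613, -0, 1.476, -0.119], TCP at [0.193, 0.594, 0.203] pointing down, gripper open.
Joint ranges: [-3.01, 3.01], [-1.01, 2.22], [0.06, 2.58], [-1.02, 4.17], [0.09, 2.62], [-3.14, 3.14]. Speed limits (rad/s): [2.57, 2.57, 3.14, 3.14, 3.14, 3.14].

## Interface

Orientations are given as a unit quaternion [w, x, y, z].
In Python, from plant import * gives the robot as it stands.
- The arm moves only by the tool jog_arm, never from a script. Its argument "targets" is a list of rows, each a list of 3 entries, a list of its own where there are three numbers: the shift along the tool's x, y, z in units of 25 mm (1.0 is 25 mm), then the turn, a rotation vector about the tool's x, y, z in units of 8 degrees (1.0 is 8 degrees), then the opening in per cent of the stroke, from 0 (shut) to 100 (fully open). A call has 1 to 8 rows; each row is the pose to reach, as a shift and turn from the pose commanded when the call began, along the tool's axes at that moment; what a row does not reach only later rows make up. A row lasts 1/8 s, in which the tool goes at most 62.5 mm and 10.7 degrees, less where a joint would pass 70% of its speed; a pose out of reach is approached as far as the arm can. A call with a gripper value outside its range is refused whole. The fingers move at their own pace and stop on an object; the grip force is fixed at half the most. Time passes only in rows, so rows that repeat a pose let the fingers close. It gives the time, the measured TCP pose, the force, the opening and the grip force at its end, in the units of the state.
- state(): the state, without advancing time (a new reading comes with each control period).
- grab_frame(name): name is "side" or "top"; returns (picture, depth): 400x640x3 uint8, red, green, blue; 400x640 float32, m along the optical axis (not along the pixel's ray), 0 where there is no reading.
- camera_params(name): a dict with "fovy" (degrees; the focal length in pixels is half the picture's height over the tangent of half this angle, whatever the lens; pixels are square), "cx", "cy" (the principal point, pixels), "rvec" (rotation vector, rad) and "tvec" (3), from world to camera coordinates, as OpenCV has them. Camera axes: x right, y down, z forward; pixel columns grow to the right and rows downward; lengths in m; the calibration is good to about 2 mm. A picture is of the moment at which its call begins. camera_params takes no time and is no camera call.
- job_done(): hands the job in; it is judged then, once.
The state is a dict: "time": time; "joint_pos": joint angles; "joint_vel": joint speeds; "joint_efforts": joint torques, N m; "tool_pos": TCP position; "tool_rot": TCP orientation; "contact_force": force on the tool from outside, world axes, zero at the start; "ft_torque": the same for the moment, N m; "gripper_width": opening from 0.0 (shut) to 1.0 (fully open); "grasp_force": force on a finger pad.
Only numpy, scipy, OpenCV 4.12 (cv2) and the standard library are available. Lean on these libraries where they do the work, as an engineer would, in place of code of your own. Each camera call takes 0.05 s, during which the arm holds its last target. There are 200 camera calls.

## Working session

There is one attempt and no reset: what is moved stays moved. The work goes in short steps, Python scripts to look and compute and a tool call to move; the robot and the scene stay as the last step left them, time stands still between calls to the robot, and variables do not carry over. Pictures are saved under pics/ and viewed, at most 10 in all, crops included, and the job is handed in when it is done.

Besides the shell and the picture viewer there is one more tool, called after "Emit:" in YAML: its name, and indented under it one key for each argument. jog_arm: Moves the arm, as the interface text tells. Its arguments: {"type":"object","properties":{"targets":{"type":"array"}},"required":["targets"]}

```bash
ls; mkdir -p pics
python3 - <<'E'
from plant import *
import cv2
for n in("side","top"):
    im,d=grab_frame(n); cv2.imwrite(f"pics/{n}0.png",im[:,:,::-1]); print(n,camera_params(n),(d>0).mean(),d.max())
    import numpy as np; np.save(f"{n}_d.npy",d); np.save(f"{n}_i.npy",im)
print(state())
E
```

```text
pics
side {'fovy': 51.192713483828385, 'cx': 325.3528716568268, 'cy': 201.87604588367356, 'rvec': array([ 2.22524295, -0.44618642,  0.18320419]), 'tvec': array([-0.53907658,  0.17246553,  0.82501626])} 0.99594921875 3.148294
top {'fovy': 45.45234555367528, 'cx': 317.10675927765027, 'cy': 206.6272424763315, 'rvec': array([ 2.19860852, -2.16126359,  0.06888523]), 'tvec': array([-0.03429629,  0.56826542,  0.95177295])} 0.99596484375 1.8243554
{'time': 0.1, 'joint_pos': array([ 1.13799264e+00,  5.33325023e-02,  1.61416186e+00,  1.73609511e-06,
        1.47599246e+00, -1.19007349e-01]), 'joint_vel': array([-0.00173721, -0.00184668, -0.0029732 ,  0.00062816, -0.00245467,
       -0.00072544]), 'joint_efforts': array([ 5.43655260e-04, -3.94905353e+01, -3.71363175e+01, -1.48791046e-04,
        3.89001114e-03, -1.04027831e-05]), 'tool_pos': array([0.19266279, 0.5939153 , 0.20195709]), 'tool_rot': array([-2.58835056e-04,  1.56255245e-01,  9.87716256e-01, -9.11031103e-04]), 'contact_force': array([-0.18897572, -0.19932263, -1.1530358 ]), 'ft_torque': array([-0.0581429 , -0.00547378,  0.01342764]), 'grasp_force': 0.0, 'gripper_width': 1.0035393859057546}
```

View pics/side0.png

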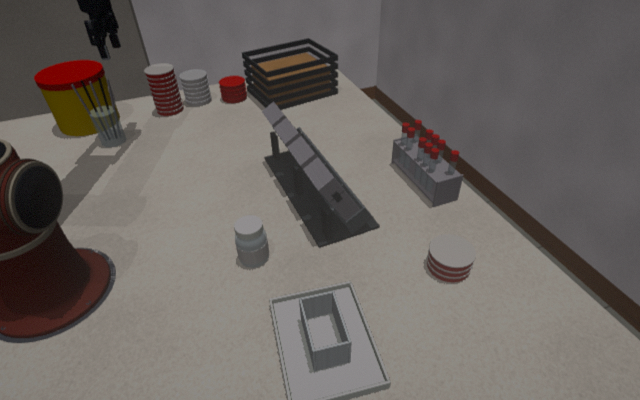

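View pics/top0.png

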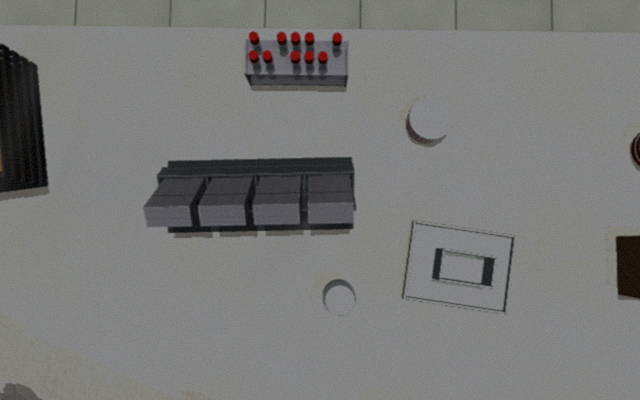

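The side view shows the rack with cases at about (315,180), jar (252,243), dishes (450,258) and carrier (328,340). In the top view (image up = +x, right = -y), cases span columns 145–355 and rows 175–230, and the pocket is at about (463,268).

```bash
cat > h.py <<'E'
import numpy as np, cv2
from plant import *
def K(n):
    p=camera_params(n); f=200/np.tan(np.radians(p["fovy"])/2)
    return p,f
def cloud(n,d):
    p,f=K(n); v,u=np.mgrid[:400,:640]
    c=np.stack([(u-p["cx"])/f*d,(v-p["cy"])/f*d,d],-1)
    R=cv2.Rodrigues(p["rvec"])[0]
    return (c-p["tvec"])@R
E
python3 - <<'E'
from h import *
for n in("top","side"):
    d=np.load(n+"_d.npy"); P=cloud(n,d); P[d==0]=np.nan
    np.save(n+"_P.npy",P)
    if n=="top":
        tb=P[300:390,450:600].reshape(-1,3); print("table z",np.nanmedian(tb[:,2]))
        for nm,(r,c) in dict(rackL=(slice(150,240),slice(135,365)),carr=(slice(215,318),slice(398,520)),jar=(slice(275,318),slice(318,360)),dish=(slice(92,148),slice(402,450))).items():
            Q=P[r,c]; print(nm,np.nanmin(Q.reshape(-1,3),0),np.nanmax(Q.reshape(-1,3),0))
            print(np.round(np.percentile(Q[...,2][np.isfinite(Q[...,2])],[5,25,50,75,95,99]),3))
        for v in (195,205,215,225): print(v,np.round(P[v,[165,225,280,330]],3).tolist())
        for u in (170,225,280,330): print(u,np.round(P[150:240:4,u],3).tolist())
        # jar, dish tops
        for nm,(r,c,z) in dict(jar=(slice(270,320),slice(315,365),.085),dish=(slice(90,150),slice(400,455),.043)).items():
            Q=P[r,c].reshape(-1,3); Q=Q[Q[:,2]>z]; print(nm,Q.min(0),Q.max(0))
        Q=P[215:318,398:520].reshape(-1,3)
        for lo,hi in((.06,.08),(.014,.026)):
            q=Q[(Q[:,2]>lo)&(Q[:,2]<hi)]; print(len(q),cv2.minAreaRect(q[:,:2].astype(np.float32)),np.median(q[:,2]))
E
```

```text
table z -0.0009197790159602118
rackL [ 0.49653384 -0.1228229  -0.00685703] [0.69150527 0.36127736 0.17179196]
[-0.002  0.001  0.062  0.143  0.165  0.169]
carr [ 0.34696502 -0.44343424 -0.00707345] [ 0.55996604 -0.19218839  0.07316961]
[-0.003  0.     0.008  0.011  0.042  0.07 ]
jar [ 0.34369197 -0.11410789 -0.00654451] [ 0.4308167  -0.02865205  0.09841552]
[-0.003 -0.001  0.048  0.094  0.096  0.097]
dish [ 0.69819172 -0.29942168 -0.00642229] [ 0.81891195 -0.19913089  0.05190059]
[-0.003 -0.     0.045  0.047  0.049  0.05 ]
195 [[0.577, 0.25, 0.131], [0.579, 0.141, 0.135], [0.58, 0.041, 0.137], [0.581, -0.048, 0.145]]
205 [[0.557, 0.238, 0.167], [0.558, 0.133, 0.169], [0.56, 0.038, 0.166], [0.561, -0.048, 0.169]]
215 [[0.54, 0.24, 0.159], [0.542, 0.135, 0.156], [0.543, 0.039, 0.158], [0.545, -0.049, 0.157]]
225 [[0.522, 0.242, 0.15], [0.524, 0.136, 0.149], [0.531, 0.051, 0.008], [0.532, -0.052, 0.008]]
170 [[0.684, 0.287, 0.0], [0.676, 0.287, -0.002], [0.667, 0.286, 0.0], [0.658, 0.285, 0.003], [0.649, 0.283, 0.007], [0.635, 0.269, 0.052], [0.624, 0.261, 0.074], [0.617, 0.265, 0.06], [
[... 1667 characters left out ...]
0.048, 0.135], [0.575, -0.048, 0.155], [0.567, -0.048, 0.167], [0.56, -0.048, 0.163], [0.553, -0.049, 0.159], [0.546, -0.049, 0.158], [0.539, -0.049, 0.155], [0.533, -0.049, 0.149], [0.53, -0.052, 0.007], [0.522, -0.052, 0.001], [0.514, -0.052, 0.0], [0.506, -0.052, -0.002]]
jar [ 0.36435146 -0.09865469  0.08543414] [ 0.41837589 -0.04290777  0.09841552]
dish [ 0.70598335 -0.29460112  0.0430584 ] [ 0.79398662 -0.20721772  0.05227792]
441 ((0.4525868892669678, -0.3152018189430237), (0.10543696582317352, 0.06189429759979248), 82.50611877441406) 0.068664003019666
1083 ((0.45261216163635254, -0.31513410806655884), (0.21105407178401947, 0.15994545817375183), 82.44965362548828) 0.018552616431592138
```

Run:
```python
from h import *
P=np.load("top_P.npy"); Q=P[172:232,140:362]
z=Q[...,2]; x=Q[...,0]
# face labels: top face = in front of ridge
M=(z>.1425)
ridge=.5585
top=M&(x<ridge-.004); face=(z>.085)&(x>ridge+.004)&(x<.605)
def plane(q):
    for _ in range(3):
        c=q.mean(0); n=np.linalg.svd(q-c,full_matrices=False)[2][2]; n*=np.sign(n[2]); r=(q-c)@n; q=q[abs(r)<.006]
    return c,n,r.std()
for nm,m in(("top",top),("face",face)):
    c,n,s=plane(Q[m]); print(nm,c,n,np.degrees(np.arccos(n[2])),np.degrees(np.arctan2(n[1],n[0])),s)
t=Q[M&(x<ridge+.01)]; h=np.histogram(t[:,1],bins=np.arange(-.11,.30,.004)); print(list(zip(np.round(h[1],3),h[0])))
cnt,lab,st,ce=cv2.connectedComponentsWithStats(top.astype(np.uint8),connectivity=4)
for i in range(1,cnt):
    if st[i,4]>200:
        q=Q[lab==i]; c,n,s=plane(q); f=cv2.minAreaRect(q[:,:2].astype(np.float32)); print(i,st[i],q.min(0),q.max(0),c,n,f)
```

```text
top [0.53997078 0.10920493 0.15738377] [-0.51266554 -0.01902793  0.85837753] 30.865102652790696 -177.87440353461747 0.0013063998051543446
face [0.58252241 0.08998545 0.13111812] [0.86117279 0.03209499 0.50729807] 59.51597750667022 2.1343646839111146 0.0008479912269759254
[(np.float64(-0.11), np.int64(0)), (np.float64(-0.106), np.int64(0)), (np.float64(-0.102), np.int64(0)), (np.float64(-0.098), np.int64(0)), (np.float64(-0.094), np.int64(0)), (np.float64(-0.09), np.int64(42)), (np.float64(-0.086), np.int64(49)), (np.float64(-0.082), np.int64(49)), (np.float64(-0.078), np.int64(48)), (np.float64(-0.074), np.int64(46)), (np.float64(-0.07), np.int64(48)), (np.float64(-0.066), np.int64(52)), (np.float64(-0.062), np.int64(44)), (np.float64(-0.058), np.int64(49)), (np.float64(-0.054), np.int64(55)), (np.float64(-0.05), np.int64(47)), (np.float64(-0.046), np.int64(43)), (np.float64(-0.042), np.int64(58)), (np.float64(-0.038), np.int64(54)), (np.float64(-0.034), np.int64(46)), (np.float64(-0.03), np.int64(52)), (np.float64(-0.026), np.int64(62)), (np.float64(-0.022), np.int64(45)), (np.float
[... 3142 characters left out ...]
4483  -0.02142361  0.86023454] ((0.5395315289497375, 0.13961434364318848), (0.030807191506028175, 0.08060053735971451), 1.1121196746826172)
3 [113  36  47  17 721] [0.52686903 0.00535817 0.1459298 ] [0.55448566 0.08500377 0.16852533] [0.54111771 0.04580494 0.15673359] [-0.51637763 -0.018451    0.8561622 ] ((0.5410295128822327, 0.04513920098543167), (0.027355948463082314, 0.0798349604010582), 0.7276431322097778)
4 [168  37  46  15 623] [ 0.53027702 -0.08956966  0.14596439] [ 0.5544606  -0.01018577  0.16452561] [ 0.54294105 -0.04868538  0.15560281] [-0.51985948 -0.02043671  0.8540073 ] ((0.5427672266960144, -0.04984903335571289), (0.023910149931907654, 0.07926951348781586), 0.8095886707305908)
```

```bash
cat >> h.py <<'E'
from scipy.spatial.transform import Rotation as Ro
YAW,LEAN=np.radians(2.1),np.radians(30.6)
def frame(yaw,lean):  # columns: tool x,y,z in world
    a=np.array([-np.sin(lean)*np.cos(yaw),-np.sin(lean)*np.sin(yaw),np.cos(lean)])
    x=np.array([-np.sin(yaw),np.cos(yaw),0]); z=-a
    return np.c_[x,np.cross(z,x),z]
RB=frame(YAW,LEAN); RP=frame(np.radians(-7.5),0)
ct,cf=np.array([.53997,.1092,.15738]),np.array([.58252,.08999,.13112])
def topc(i):
    y=[.235,.1397,.0452,-.0499][i]
    a=-RB[:,2]; n=RB[:,1]
    r=np.linalg.solve(np.array([a,n,[0,1,0]]),[a@ct,n@cf,y])
    return r-.020*n
def grasp(i,back=0): return topc(i)+RB[:,2]*(.044-back)
def cur():
    s=state(); q=s["tool_rot"]; return s["tool_pos"],Ro.from_quat([q[1],q[2],q[3],q[0]]),s
def units(p,R):
    p0,R0,s=cur()
    print("shift",np.round(R0.inv().apply(p-p0)/.025,2),"turn",np.round((R0.inv()*Ro.from_matrix(R)).as_rotvec(degrees=True)/8,2))
E
python3 - <<'E'
from h import *
for i in range(4): print(topc(i),grasp(i))
print(RB); units(grasp(0,.1),RB)
E
```

```text
[0.53764264 0.23436918 0.15871707] [0.56002542 0.23518992 0.12084442]
[0.54113713 0.13906918 0.15871707] [0.56351991 0.13988992 0.12084442]
[0.54460229 0.04456918 0.15871707] [0.56698507 0.04538992 0.12084442]
[ 0.54808945 -0.05053082  0.15871707] [ 0.57047223 -0.04971008  0.12084442]
[[-0.03664371  0.86016395  0.50869954]
 [ 0.99932839  0.03154078  0.01865317]
 [ 0.          0.50904142 -0.86074203]]
shift [-16.49  -9.81  -0.18] turn [-3.35 -2.32  8.52]
```

Emit:
jog_arm:
  targets:
    - [[-2,-1.2,-0.5],[-0.4,-0.3,1],100]
    - [[-4,-2.4,-0.8],[-0.8,-0.6,2.1],100]
    - [[-6.2,-3.7,-1],[-1.25,-0.87,3.2],100]
    - [[-8.2,-4.9,-1],[-1.7,-1.15,4.2],100]
    - [[-10.3,-6.1,-1],[-2.1,-1.45,5.3],100]
    - [[-12.4,-7.3,-0.8],[-2.5,-1.75,6.4],100]
    - [[-14.5,-8.6,-0.5],[-2.9,-2.05,7.5],100]
    - [[-16.49,-9.81,-0.18],[-3.35,-2.32,8.52],100]

```text
time: 1.1
tool_pos: [0.5101, 0.2322, 0.2073]
tool_rot: [0.183, 0.671, 0.692, 0.192]
contact_force: [-0.2, -0.2, -0.4]
gripper_width: 0.997
grasp_force: 0.0
```

Emit:
jog_arm:
  targets:
    - [[0,0,0],[0,0,0],100]

```text
time: 1.23
tool_pos: [0.5092, 0.2309, 0.205]
tool_rot: [0.182, 0.671, 0.693, 0.189]
contact_force: [-1.1, 0.2, 0.7]
gripper_width: 1.0
grasp_force: 0.0
```

Run:
```python
from h import *
units(grasp(0,.1),RB); units(grasp(0),RB); print(state())
```

```text
shift [ 0.1   0.04 -0.07] turn [-0.02  0.01 -0.03]
shift [0.1  0.05 3.93] turn [-0.02  0.01 -0.03]
{'time': 1.225, 'joint_pos': array([ 0.3904351 , -0.45103173,  2.11418117, -0.21390949,  0.98553235,
        0.43183468]), 'joint_vel': array([ 0.05775076, -0.00395292, -0.03251553,  0.02330629,  0.01817821,
       -0.01861911]), 'joint_efforts': array([ -1.33351129, -19.4715482 , -38.68782163,  -0.75053131,
        -1.62174895,   0.11857008]), 'tool_pos': array([0.50918323, 0.23092091, 0.20497049]), 'tool_rot': array([0.18239465, 0.67122478, 0.69316538, 0.18897418]), 'contact_force': array([-1.11704173,  0.19463817,  0.69523517]), 'ft_torque': array([-0.01505874,  0.24824908,  0.01679251]), 'grasp_force': 0.0, 'gripper_width': 1.000390420653649}
```

Emit:
jog_arm:
  targets:
    - [[0,0,1.3],[0,0,0],100]
    - [[0,0,2.6],[0,0,0],100]
    - [[0,0,3.6],[0,0,0],100]
    - [[0,0,4],[0,0,0],100]
    - [[0,0,4],[0,0,0],100]
    - [[0,0,4],[0,0,0],100]
    - [[0,0,4],[0,0,0],70]
    - [[0,0,4],[0,0,0],55]

```text
time: 2.22
tool_pos: [0.5605, 0.2362, 0.1225]
tool_rot: [0.183, 0.669, 0.694, 0.192]
contact_force: [0.1, 0.3, 0.8]
gripper_width: 0.606
grasp_force: 0.0
```

Emit:
jog_arm:
  targets:
    - [[0,0,0],[0,0,0],30]
    - [[0,0,0],[0,0,0],0]
    - [[0,0,0],[0,0,0],0]
    - [[0,0,0],[0,0,0],0]

```text
time: 2.72
tool_pos: [0.5604, 0.2362, 0.1226]
tool_rot: [0.183, 0.669, 0.694, 0.191]
contact_force: [-5.2, -0.7, 6.3]
gripper_width: 0.451
grasp_force: 61.8
```

Run:
```python
from h import *
units(grasp(0),RB); print(state())
```

```text
shift [-0.04 -0.05  0.05] turn [ 0.01 -0.02 -0.01]
{'time': 2.725, 'joint_pos': array([ 0.35699721, -0.23423546,  2.09409259, -0.22677586,  0.7810851 ,
        0.44110408]), 'joint_vel': array([ 7.45995746e-05, -3.26922509e-04,  1.48375847e-03, -1.41871675e-03,
       -1.02158832e-03,  1.24198062e-03]), 'joint_efforts': array([-9.25292037e-01, -2.30031449e+01, -3.47296035e+01, -5.88087738e-01,
       -2.01631822e+00,  5.29192330e-03]), 'tool_pos': array([0.56040665, 0.23622717, 0.12255342]), 'tool_rot': array([0.18266857, 0.66935486, 0.6942335 , 0.19140561]), 'contact_force': array([-5.19710939, -0.74488311,  6.29803456]), 'ft_torque': array([-0.03534628,  0.66134226, -0.05309163]), 'grasp_force': 61.79224491119385, 'gripper_width': 0.45149481258293506}
```

Emit:
jog_arm:
  targets:
    - [[0,0,-0.6],[0,0,0],0]
    - [[0,0,-1.2],[0,0,0],0]
    - [[0,0,-1.8],[0,0,0],0]
    - [[0,-0.1,-1.8],[0,0,0],0]
    - [[0,-0.1,-1.8],[0,0,0],0]
    - [[0,-0.1,-1.8],[0,0,0],0]
    - [[0,-0.1,-1.8],[0,0,0],0]

```text
time: 3.6
tool_pos: [0.5366, 0.2354, 0.1608]
tool_rot: [0.184, 0.669, 0.694, 0.193]
contact_force: [4.3, 0.3, 5.7]
gripper_width: 0.449
grasp_force: 63.5
```

Run:
```python
from h import *
units(grasp(0),RB); print(state())
```

```text
shift [-0.05 -0.02  1.85] turn [ 0.03 -0.02 -0.01]
{'time': 3.6, 'joint_pos': array([ 0.37453967, -0.3406893 ,  2.11146948, -0.22064913,  0.86838654,
        0.43740909]), 'joint_vel': array([ 0.00093257, -0.00134971,  0.00219216, -0.00135495,  0.00034014,
        0.00108691]), 'joint_efforts': array([ 8.25265925e-01, -1.90844911e+01, -3.12136924e+01,  1.98375494e-01,
        7.11072776e-01,  2.52402504e-02]), 'tool_pos': array([0.53662889, 0.23544128, 0.16084818]), 'tool_rot': array([0.18354599, 0.66894357, 0.69401343, 0.19279712]), 'contact_force': array([4.25998662, 0.34210787, 5.70766303]), 'ft_torque': array([ 0.06197918, -1.48406235,  0.04713759]), 'grasp_force': 63.54993224143982, 'gripper_width': 0.44868540341473384}
```

Run:
```python
from h import *
im,d=grab_frame("side"); cv2.imwrite("pics/s1.png",cv2.resize(im[90:260,200:420,::-1],None,fx=3,fy=3))
P=cloud("side",d)
im,d=grab_frame("top"); cv2.imwrite("pics/t1.png",cv2.resize(im[140:250,120:380,::-1],None,fx=3,fy=3))
```

```text
(no output)
```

View pics/s1.png

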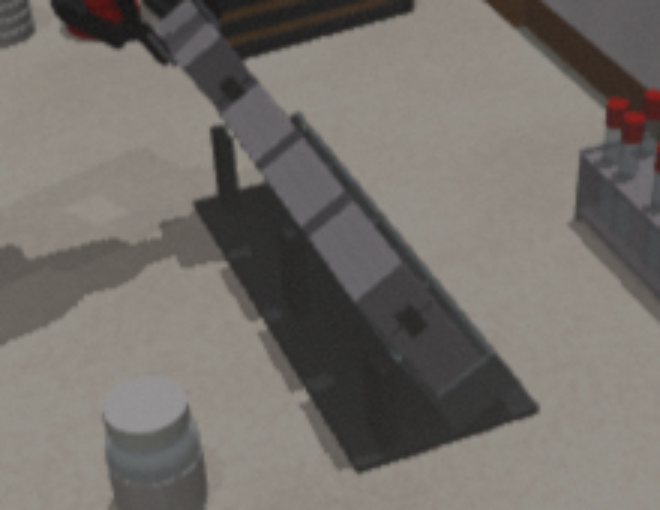

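The crop shows case 0 raised in the gripper (about (220,60)) while the other three stay seated. It still touches the rack, so I'll lift it clear.

Emit:
jog_arm:
  targets:
    - [[0,0.1,-0.5],[0,0,0],0]
    - [[0,0.1,-1],[0,0,0],0]
    - [[0,0.1,-1.6],[0,0,0],0]
    - [[0,0.1,-2.2],[0,0,0],0]
    - [[0,0.1,-2.2],[0,0,0],0]
    - [[0,0.1,-2.2],[0,0,0],0]
    - [[0,0.1,-2.2],[0,0,0],0]

```text
time: 4.58
tool_pos: [0.5082, 0.2336, 0.2051]
tool_rot: [0.182, 0.67, 0.695, 0.189]
contact_force: [-0.1, -1.3, -3.2]
gripper_width: 0.452
grasp_force: 63.5
```

Run:
```python
from h import *
units(grasp(0),RB); s=state(); print(s["contact_force"],s["ft_torque"],s["joint_efforts"])
```

```text
shift [-0.02  0.08  3.95] turn [-0.02 -0.01 -0.  ]
[-0.13908248 -1.25705724 -3.18538486] [-0.07316963  0.66659266  0.00696008] [ 3.15852812e-02 -2.16076899e+01 -4.13115048e+01 -7.72749055e-01
 -2.01362595e+00 -1.39344567e-03]
```

Case 0 is empty (about 3.5 N). I'll reinsert it.

Emit:
jog_arm:
  targets:
    - [[0,0,0.8],[0,0,0],0]
    - [[0,0,1.6],[0,0,0],0]
    - [[0,0,2.2],[0,0,0],0]
    - [[0,0,2.8],[0,0,0],0]
    - [[0,0,3.3],[0,0,0],0]
    - [[0,0,3.7],[0,0,0],0]
    - [[0,0,3.95],[0,0,0],0]
    - [[0,0,3.95],[0,0,0],0]

```text
time: 5.58
tool_pos: [0.5596, 0.236, 0.1224]
tool_rot: [0.182, 0.669, 0.694, 0.191]
contact_force: [0.6, 0.0, -3.0]
gripper_width: 0.454
grasp_force: 63.5
```

Emit:
jog_arm:
  targets:
    - [[0,0,0],[0,0,0],0]
    - [[0,0,0],[0,0,0],0]

```text
time: 5.82
tool_pos: [0.5595, 0.236, 0.1225]
tool_rot: [0.183, 0.669, 0.694, 0.191]
contact_force: [2.2, 0.4, -4.1]
gripper_width: 0.451
grasp_force: 63.4
```

Emit:
jog_arm:
  targets:
    - [[0,0,0],[0,0,0],60]
    - [[0,0,0],[0,0,0],100]
    - [[0,0,0],[0,0,0],100]
    - [[0,0,-2],[0,0,0],100]
    - [[0,0,-4],[0,0,0],100]
    - [[-2,0,-4],[0,0,0],100]
    - [[-3.8,0,-4],[0,0,0],100]
    - [[-3.8,0,-4],[0,0,0],100]

```text
time: 6.82
tool_pos: [0.5126, 0.1365, 0.2092]
tool_rot: [0.184, 0.671, 0.693, 0.191]
contact_force: [0.3, -0.8, 0.7]
gripper_width: 0.999
grasp_force: 0.0
```

Emit:
jog_arm:
  targets:
    - [[0,0,0],[0,0,0],100]
    - [[0,0,0],[0,0,0],100]

```text
time: 7.08
tool_pos: [0.5121, 0.14, 0.2084]
tool_rot: [0.182, 0.669, 0.695, 0.191]
contact_force: [-0.0, -0.4, -0.4]
gripper_width: 1.002
grasp_force: 0.0
```

Run:
```python
from h import *
units(grasp(1),RB); s=state(); print(s["contact_force"],s["ft_torque"],s["joint_efforts"])
im,d=grab_frame("top"); P=cloud("top",d); Q=P[172:232,140:210]; z=Q[...,2]
t=Q[(z>.1425)&(Q[...,0]<.5545)]; print(len(t),t.min(0),t.max(0),t.mean(0),"before 968 .5377 .235 .1587")
```

```text
shift [-0.09 -0.02  4.06] turn [ 0.   -0.02  0.  ]
[-0.00126661 -0.37932097 -0.37053841] [-0.06601614  0.22949297 -0.02267488] [-3.33991349e-01 -1.52468061e+01 -3.90984035e+01 -2.04025721e-01
 -1.59570761e+00  3.51820454e-03]
1378 [ 0.49845429 -0.03419367  0.14267846] [0.55448933 0.27535813 0.99012508] [0.53343187 0.20110219 0.21727233] before 968 .5377 .235 .1587
```

Emit:
jog_arm:
  targets:
    - [[0,0,1.4],[0,0,0],100]
    - [[0,0,2.8],[0,0,0],100]
    - [[0,0,3.8],[0,0,0],100]
    - [[0,0,4],[0,0,0],100]
    - [[0,0,4],[0,0,0],100]
    - [[0,0,4],[0,0,0],60]
    - [[0,0,4],[0,0,0],40]
    - [[0,0,4],[0,0,0],0]

```text
time: 8.12
tool_pos: [0.5633, 0.1412, 0.1238]
tool_rot: [0.183, 0.669, 0.694, 0.191]
contact_force: [-6.1, -0.2, 3.3]
gripper_width: 0.45
grasp_force: 60.9
```

Emit:
jog_arm:
  targets:
    - [[0,0,0],[0,0,0],0]
    - [[0,0,0],[0,0,0],0]
    - [[0,0,0],[0,0,0],0]

```text
time: 8.5
tool_pos: [0.5632, 0.1412, 0.1238]
tool_rot: [0.183, 0.669, 0.694, 0.191]
contact_force: [-6.8, -0.3, 6.1]
gripper_width: 0.451
grasp_force: 61.1
```

Emit:
jog_arm:
  targets:
    - [[0,0,-0.6],[0,0,0],0]
    - [[0,0,-1.2],[0,0,0],0]
    - [[0,0,-1.8],[0,0,0],0]
    - [[0,0,-2.5],[0,0,0],0]
    - [[0,0,-3.2],[0,0,0],0]
    - [[0,0,-3.8],[0,0,0],0]
    - [[0,0,-4],[0,0,0],0]
    - [[0,0,-4],[0,0,0],0]

```text
time: 9.5
tool_pos: [0.5114, 0.1389, 0.2076]
tool_rot: [0.182, 0.67, 0.695, 0.19]
contact_force: [-0.2, -0.1, -3.5]
gripper_width: 0.449
grasp_force: 62.4
```

Emit:
jog_arm:
  targets:
    - [[0,0,0],[0,0,0],0]
    - [[0,0,0],[0,0,0],0]
    - [[0,0,0],[0,0,0],0]

```text
time: 9.88
tool_pos: [0.5121, 0.1389, 0.2079]
tool_rot: [0.182, 0.669, 0.694, 0.191]
contact_force: [-0.3, -0.3, -3.0]
gripper_width: 0.444
grasp_force: 62.4
```

Run:
```python
from h import *
units(grasp(1),RB); s=state(); print(s["contact_force"],s["ft_torque"],s["joint_efforts"])
```

```text
shift [-0.05  0.    4.04] turn [-0.   -0.02 -0.  ]
[-0.27262148 -0.32259352 -3.00764359] [-0.0398198   0.63877742 -0.05664262] [ 3.51921059e-03 -1.69227952e+01 -4.17271006e+01 -2.65769698e-01
 -2.18922772e+00 -1.23787264e-03]
```

Case 1 is empty (about 3 N). I'll return it and go on to bay 2.

Emit:
jog_arm:
  targets:
    - [[0,0,0.8],[0,0,0],0]
    - [[0,0,1.6],[0,0,0],0]
    - [[0,0,2.2],[0,0,0],0]
    - [[0,0,2.8],[0,0,0],0]
    - [[0,0,3.3],[0,0,0],0]
    - [[0,0,3.7],[0,0,0],0]
    - [[0,0,3.95],[0,0,0],0]
    - [[0,0,3.97],[0,0,0],0]

```text
time: 10.88
tool_pos: [0.5632, 0.1411, 0.1238]
tool_rot: [0.183, 0.669, 0.694, 0.191]
contact_force: [-5.1, -1.4, 3.3]
gripper_width: 0.453
grasp_force: 63.4
```

Emit:
jog_arm:
  targets:
    - [[0,0,0],[0,0,0],0]
    - [[0,0,0],[0,0,0],0]

```text
time: 11.12
tool_pos: [0.563, 0.1411, 0.1237]
tool_rot: [0.183, 0.669, 0.694, 0.191]
contact_force: [-3.0, -1.1, 1.8]
gripper_width: 0.454
grasp_force: 63.2
```

Emit:
jog_arm:
  targets:
    - [[0,0,0],[0,0,0],60]
    - [[0,0,0],[0,0,0],100]
    - [[0,0,0],[0,0,0],100]
    - [[0,0,-2],[0,0,0],100]
    - [[0,0,-4],[0,0,0],100]
    - [[-2,0,-4],[0,0,0],100]
    - [[-3.8,0,-4],[0,0,0],100]
    - [[-3.8,0,-4],[0,0,0],100]

```text
time: 12.12
tool_pos: [0.5156, 0.0412, 0.2093]
tool_rot: [0.184, 0.671, 0.692, 0.191]
contact_force: [-0.2, 0.1, -0.0]
gripper_width: 1.004
grasp_force: 0.0
```

Emit:
jog_arm:
  targets:
    - [[0,0,0],[0,0,0],100]
    - [[0,0,0],[0,0,0],100]

```text
time: 12.38
tool_pos: [0.5153, 0.0452, 0.2087]
tool_rot: [0.182, 0.669, 0.695, 0.191]
contact_force: [0.9, 0.8, -0.0]
gripper_width: 0.998
grasp_force: 0.0
```

Run:
```python
from h import *
units(grasp(2),RB); s=state(); print(s["contact_force"],s["ft_torque"],s["joint_efforts"])
im,d=grab_frame("side"); cv2.imwrite("pics/s2.png",cv2.resize(im[90:260,200:420,::-1],None,fx=3,fy=3))
```

```text
shift [-0.08 -0.01  4.07] turn [ 0.   -0.02  0.01]
[ 0.88265804  0.82304213 -0.04242896] [-0.01955414  0.29379474  0.01182776] [-3.91467791e-01 -1.30201122e+01 -3.92927349e+01  2.16351016e-01
 -1.59215793e+00  4.65862380e-03]
```

View pics/s2.png

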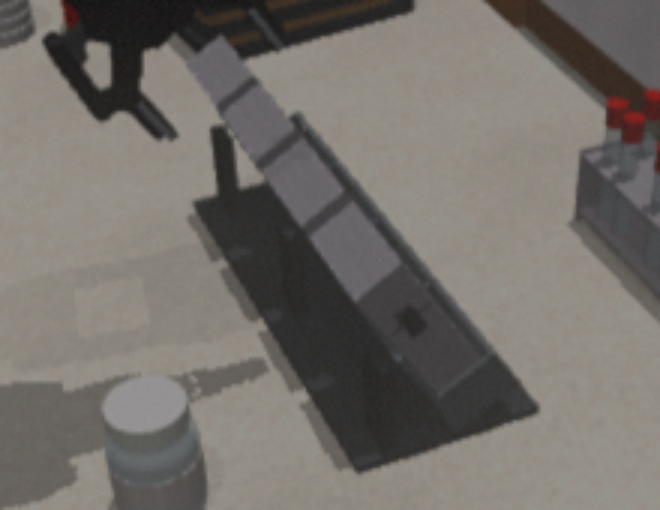

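The crop shows all four cases aligned and seated (tops from (220,60) to (355,250)), with the gripper above bay 2.

Emit:
jog_arm:
  targets:
    - [[0,0,1.4],[0,0,0],100]
    - [[0,0,2.8],[0,0,0],100]
    - [[0,0,3.8],[0,0,0],100]
    - [[0,0,4],[0,0,0],100]
    - [[0,0,4],[0,0,0],100]
    - [[0,0,4],[0,0,0],60]
    - [[0,0,4],[0,0,0],40]
    - [[0,0,4],[0,0,0],0]

```text
time: 13.42
tool_pos: [0.5665, 0.0461, 0.1243]
tool_rot: [0.183, 0.669, 0.694, 0.191]
contact_force: [-5.2, 0.3, 4.0]
gripper_width: 0.449
grasp_force: 61.0
```

Emit:
jog_arm:
  targets:
    - [[0,0,0],[0,0,0],0]
    - [[0,0,0],[0,0,0],0]
    - [[0,0,0],[0,0,0],0]

```text
time: 13.8
tool_pos: [0.5664, 0.0461, 0.1242]
tool_rot: [0.183, 0.669, 0.694, 0.191]
contact_force: [-7.4, -0.9, 5.4]
gripper_width: 0.449
grasp_force: 61.1
```

Emit:
jog_arm:
  targets:
    - [[0,0,-0.6],[0,0,0],0]
    - [[0,0,-1.2],[0,0,0],0]
    - [[0,0,-1.8],[0,0,0],0]
    - [[0,0,-2.5],[0,0,0],0]
    - [[0,0,-3.2],[0,0,0],0]
    - [[0,0,-3.8],[0,0,0],0]
    - [[0,0,-4],[0,0,0],0]
    - [[0,0,-4],[0,0,0],0]

```text
time: 14.8
tool_pos: [0.5147, 0.044, 0.2079]
tool_rot: [0.182, 0.67, 0.695, 0.19]
contact_force: [-1.1, -0.1, -4.5]
gripper_width: 0.452
grasp_force: 62.5
```

Emit:
jog_arm:
  targets:
    - [[0,0,0],[0,0,0],0]
    - [[0,0,0],[0,0,0],0]
    - [[0,0,0],[0,0,0],0]

```text
time: 15.18
tool_pos: [0.5152, 0.0441, 0.2083]
tool_rot: [0.182, 0.669, 0.694, 0.191]
contact_force: [-0.7, 0.1, -4.0]
gripper_width: 0.445
grasp_force: 62.5
```

Run:
```python
from h import *
units(grasp(2),RB); s=state(); print(s["contact_force"],s["ft_torque"],s["joint_efforts"])
```

```text
shift [-0.03  0.    4.06] turn [-0.   -0.02 -0.01]
[-0.65737743  0.05041967 -3.96753565] [-0.03123124  0.6472789  -0.03828195] [-8.97813097e-04 -1.48229358e+01 -4.20324755e+01  3.19448970e-01
 -2.20753871e+00 -1.64900619e-03]
```

Case 2 is also empty (torque change matches case 1), so case 3 should be the loaded one.

Emit:
jog_arm:
  targets:
    - [[0,0,0.8],[0,0,0],0]
    - [[0,0,1.6],[0,0,0],0]
    - [[0,0,2.2],[0,0,0],0]
    - [[0,0,2.8],[0,0,0],0]
    - [[0,0,3.3],[0,0,0],0]
    - [[0,0,3.7],[0,0,0],0]
    - [[0,0,3.95],[0,0,0],0]
    - [[0,0,3.97],[0,0,0],0]

```text
time: 16.18
tool_pos: [0.5664, 0.0462, 0.1243]
tool_rot: [0.183, 0.669, 0.694, 0.191]
contact_force: [-4.7, -0.7, 2.6]
gripper_width: 0.451
grasp_force: 63.5
```

Emit:
jog_arm:
  targets:
    - [[0,0,0],[0,0,0],0]
    - [[0,0,0],[0,0,0],0]

```text
time: 16.42
tool_pos: [0.5663, 0.0461, 0.1242]
tool_rot: [0.183, 0.669, 0.694, 0.192]
contact_force: [-1.8, 0.1, 2.4]
gripper_width: 0.449
grasp_force: 63.2
```

Emit:
jog_arm:
  targets:
    - [[0,0,0],[0,0,0],60]
    - [[0,0,0],[0,0,0],100]
    - [[0,0,0],[0,0,0],100]
    - [[0,0,-2],[0,0,0],100]
    - [[0,0,-4],[0,0,0],100]
    - [[-2,0,-4],[0,0,0],100]
    - [[-3.8,0,-4],[0,0,0],100]
    - [[-3.8,0,-4],[0,0,0],100]

```text
time: 17.42
tool_pos: [0.5186, -0.0538, 0.2097]
tool_rot: [0.183, 0.671, 0.692, 0.191]
contact_force: [0.3, 0.2, 0.1]
gripper_width: 1.001
grasp_force: 0.0
```

Emit:
jog_arm:
  targets:
    - [[0,0,0],[0,0,0],100]
    - [[0,0,0],[0,0,0],100]

```text
time: 17.68
tool_pos: [0.5185, -0.0497, 0.2091]
tool_rot: [0.182, 0.669, 0.695, 0.191]
contact_force: [-0.1, -0.4, 0.6]
gripper_width: 1.003
grasp_force: 0.0
```

Run:
```python
from h import *
units(grasp(3),RB); s=state(); print(s["contact_force"],s["ft_torque"],s["joint_efforts"])
```

```text
shift [-0.09 -0.01  4.09] turn [ 0.   -0.02  0.01]
[-0.07783904 -0.39013356  0.64560149] [-0.02064562  0.25418313 -0.00340091] [-3.94141255e-01 -1.34185740e+01 -3.91578162e+01  6.16748706e-01
 -1.44660920e+00  4.34839647e-03]
```

Emit:
jog_arm:
  targets:
    - [[0,0,1.4],[0,0,0],100]
    - [[0,0,2.8],[0,0,0],100]
    - [[0,0,3.8],[0,0,0],100]
    - [[0,0,4.1],[0,0,0],100]
    - [[0,0,4.1],[0,0,0],100]
    - [[0,0,4.1],[0,0,0],60]
    - [[0,0,4.1],[0,0,0],40]
    - [[0,0,4.1],[0,0,0],0]

```text
time: 18.68
tool_pos: [0.5708, -0.049, 0.1225]
tool_rot: [0.183, 0.669, 0.694, 0.191]
contact_force: [-8.0, 0.7, 5.9]
gripper_width: 0.455
grasp_force: 61.2
```

Emit:
jog_arm:
  targets:
    - [[0,0,0],[0,0,0],0]
    - [[0,0,0],[0,0,0],0]
    - [[0,0,0],[0,0,0],0]
    - [[0,0,0],[0,0,0],0]

```text
time: 19.18
tool_pos: [0.5708, -0.049, 0.1224]
tool_rot: [0.183, 0.669, 0.694, 0.191]
contact_force: [-7.3, -0.6, 5.8]
gripper_width: 0.449
grasp_force: 61.1
```

Emit:
jog_arm:
  targets:
    - [[0,0,-0.5],[0,0,0],0]
    - [[0,0,-1],[0,0,0],0]
    - [[0,0,-1.5],[0,0,0],0]
    - [[0,0,-2],[0,0,0],0]
    - [[0,0,-2.6],[0,0,0],0]
    - [[0,0,-3.2],[0,0,0],0]
    - [[0,0,-3.8],[0,0,0],0]
    - [[0,0,-4.2],[0,0,0],0]

```text
time: 20.18
tool_pos: [0.515, -0.0506, 0.2091]
tool_rot: [0.18, 0.67, 0.695, 0.189]
contact_force: [-0.6, -0.7, -8.5]
gripper_width: 0.446
grasp_force: 66.2
```

Emit:
jog_arm:
  targets:
    - [[0,0,0],[0,0,0],0]
    - [[0,0,0],[0,0,0],0]
    - [[0,0,0],[0,0,0],0]

```text
time: 20.55
tool_pos: [0.5167, -0.0508, 0.21]
tool_rot: [0.181, 0.67, 0.695, 0.191]
contact_force: [0.3, -0.7, -7.8]
gripper_width: 0.448
grasp_force: 66.2
```

Run:
```python
from h import *
units(grasp(3),RB); s=state(); print(s["contact_force"],s["ft_torque"],s["joint_efforts"])
print("straight"); units(np.array([.4526,-.3152,.116+.15]),RP); units(grasp(3,.2),RB)
```

```text
shift [-0.05  0.04  4.16] turn [-0.01 -0.02 -0.01]
[ 0.31549055 -0.6831715  -7.84693348] [-0.00679478  1.14958782 -0.02379975] [-1.80026481e-02 -1.72689056e+01 -4.48353446e+01  1.14130240e+00
 -2.59731710e+00 -1.75665809e-03]
straight
shift [-10.47  -1.4   -3.46] turn [ 3.8  -0.34  1.17]
shift [-0.02  0.03 -3.84] turn [-0.01 -0.02 -0.01]
```

Case 3 is loaded (about 8 N). I'll lift it higher, then turn it upright.

Emit:
jog_arm:
  targets:
    - [[0,0,-0.8],[0,0,0],0]
    - [[0,0,-1.6],[0,0,0],0]
    - [[0,0,-2.5],[0,0,0],0]
    - [[0,0,-3.4],[0,0,0],0]
    - [[0,0,-4.2],[0,0,0],0]
    - [[0,0,-4.4],[0,0,0],0]
    - [[0,0,-4.4],[0,0,0],0]

```text
time: 21.42
tool_pos: [0.4613, -0.0533, 0.3057]
tool_rot: [0.182, 0.669, 0.694, 0.191]
contact_force: [0.2, -0.1, -7.4]
gripper_width: 0.452
grasp_force: 66.2
```

Run:
```python
from h import *
units(np.array([.4526,-.3152,.30]),RP)
```

```text
shift [-10.45  -0.74  -0.2 ] turn [ 3.82 -0.34  1.17]
```

Emit:
jog_arm:
  targets:
    - [[-1,0,-0.2],[0.4,0,0.1],0]
    - [[-2.4,-0.1,-0.2],[0.9,-0.1,0.3],0]
    - [[-3.8,-0.2,-0.2],[1.4,-0.1,0.4],0]
    - [[-5.2,-0.3,-0.2],[1.9,-0.2,0.6],0]
    - [[-6.6,-0.4,-0.2],[2.4,-0.2,0.75],0]
    - [[-8,-0.5,-0.2],[2.9,-0.3,0.9],0]
    - [[-9.4,-0.6,-0.2],[3.4,-0.3,1.05],0]
    - [[-10.45,-0.74,-0.2],[3.82,-0.34,1.17],0]

```text
time: 22.42
tool_pos: [0.4537, -0.3166, 0.2985]
tool_rot: [-0.0, 0.752, 0.659, -0.0]
contact_force: [0.5, 1.0, -7.2]
gripper_width: 0.448
grasp_force: 66.1
```

Emit:
jog_arm:
  targets:
    - [[0,0,0],[0,0,0],0]
    - [[0,0,0],[0,0,0],0]
    - [[0,0,0],[0,0,0],0]
    - [[0,0,0],[0,0,0],0]

```text
time: 22.92
tool_pos: [0.4527, -0.3145, 0.3006]
tool_rot: [0.001, 0.752, 0.66, 0.0]
contact_force: [0.4, 0.1, -7.1]
gripper_width: 0.45
grasp_force: 66.1
```

Run:
```python
from h import *
units(np.array([.4526,-.3152,.30]),RP); p,R,s=cur(); print(s["tool_pos"],s["contact_force"],s["ft_torque"]); 
im,d=grab_frame("side"); cv2.imwrite("pics/s3.png",cv2.resize(im[150:400,180:430,::-1],None,fx=2.4,fy=2.4))
np.save("side3.npy",d)
P=cloud("side",d); c,T=s["tool_pos"],R.as_matrix()
L=(P-c)@T   # tool frame points
m=(abs(L[...,0])<.06)&(abs(L[...,1])<.04)&(L[...,2]>.015)&(L[...,2]<.14)
q=L[m]; print(len(q),q.min(0),q.max(0))
for zz in np.arange(.02,.13,.02):
    k=q[abs(q[:,2]-zz)<.006]
    if len(k): print(round(zz,2),len(k),np.percentile(k,[2,50,98],0).round(4).tolist())
```

```text
shift [-0.03  0.    0.03] turn [0.01 0.   0.01]
[ 0.45266955 -0.31454913  0.30063623] [ 0.43283262  0.1297182  -7.1458336 ] [-0.00669393  0.02225205  0.01733772]
1919 [-0.04425269 -0.02186528  0.01505508] [0.03779363 0.01922733 0.10910461]
0.02 249 [[-0.0423, -0.0208, 0.0152], [-0.0408, -0.0094, 0.0208], [0.0318, 0.0187, 0.0258]]
0.04 276 [[-0.0425, -0.021, 0.0344], [-0.0409, -0.0085, 0.04], [0.0282, 0.0174, 0.0457]]
0.06 257 [[-0.0422, -0.0213, 0.0542], [-0.0408, -0.0089, 0.0598], [0.0271, 0.017, 0.0658]]
0.08 236 [[-0.0422, -0.0215, 0.0742], [-0.0408, -0.0069, 0.0798], [0.0307, 0.0179, 0.0856]]
0.1 218 [[-0.0423, -0.0217, 0.0943], [-0.0409, -0.0095, 0.1001], [0.0313, 0.0178, 0.1058]]
```

View pics/s3.png

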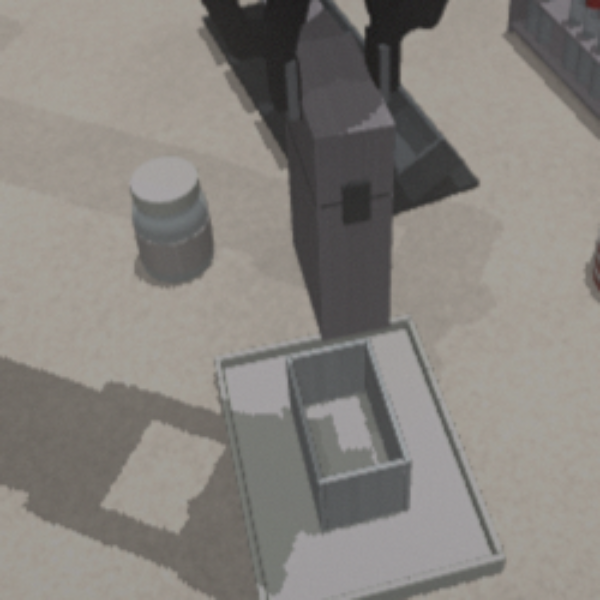

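The crop shows case 3 hanging upright and aligned above the pocket (case at about (345,220), pocket at (350,435)). Its underside is about 107 mm below the TCP. Lowering.

Emit:
jog_arm:
  targets:
    - [[0,0,1],[0,0,0],0]
    - [[0,0,2.2],[0,0,0],0]
    - [[0,0,3.4],[0,0,0],0]
    - [[0,0,4.4],[0,0,0],0]
    - [[0,0,5.2],[0,0,0],0]
    - [[0,0,5.8],[0,0,0],0]
    - [[0,0,6.2],[0,0,0],0]
    - [[0,0,6.4],[0,0,0],0]

```text
time: 23.98
tool_pos: [0.4526, -0.3151, 0.1402]
tool_rot: [0.0, 0.752, 0.659, -0.0]
contact_force: [-0.1, 0.1, -7.5]
gripper_width: 0.448
grasp_force: 66.1
```

Emit:
jog_arm:
  targets:
    - [[0,0,0.2],[0,0,0],0]
    - [[0,0,0.4],[0,0,0],0]
    - [[0,0,0.6],[0,0,0],0]
    - [[0,0,0.7],[0,0,0],0]
    - [[0,0,0.7],[0,0,0],0]

```text
time: 24.6
tool_pos: [0.4524, -0.315, 0.1226]
tool_rot: [-0.0, 0.752, 0.659, -0.0]
contact_force: [0.1, 0.4, -7.4]
gripper_width: 0.448
grasp_force: 66.1
```

Emit:
jog_arm:
  targets:
    - [[0,0,0.05],[0,0,0],0]
    - [[0,0,0.1],[0,0,0],0]
    - [[0,0,0.15],[0,0,0],0]
    - [[0,0,0.15],[0,0,0],0]

```text
time: 25.1
tool_pos: [0.4524, -0.315, 0.119]
tool_rot: [-0.0, 0.752, 0.659, -0.0]
contact_force: [-0.2, 0.4, -6.9]
gripper_width: 0.448
grasp_force: 66.1
```

Emit:
jog_arm:
  targets:
    - [[0,0,0.05],[0,0,0],0]
    - [[0,0,0.1],[0,0,0],0]
    - [[0,0,0.1],[0,0,0],0]

```text
time: 25.48
tool_pos: [0.4526, -0.3152, 0.1168]
tool_rot: [0.0, 0.752, 0.659, -0.0]
contact_force: [0.6, -0.1, -6.6]
gripper_width: 0.447
grasp_force: 66.2
```

Emit:
jog_arm:
  targets:
    - [[0,0,0.05],[0,0,0],0]
    - [[0,0,0.1],[0,0,0],0]
    - [[0,0,0.1],[0,0,0],0]

```text
time: 25.85
tool_pos: [0.4529, -0.3156, 0.1167]
tool_rot: [0.001, 0.752, 0.659, -0.0]
contact_force: [-3.8, 2.7, 5.5]
gripper_width: 0.448
grasp_force: 67.7
```

Emit:
jog_arm:
  targets:
    - [[0,0,0.05],[0,0,0],0]
    - [[0,0,0.08],[0,0,0],0]
    - [[0,0,0.08],[0,0,0],0]

```text
time: 26.22
tool_pos: [0.4531, -0.3158, 0.1168]
tool_rot: [0.001, 0.752, 0.659, -0.0]
contact_force: [-6.8, 5.7, 13.8]
gripper_width: 0.449
grasp_force: 68.7
```

It is on the floor. I'll ease the pressure, release and back up.

Emit:
jog_arm:
  targets:
    - [[0,0,-0.12],[0,0,0],0]
    - [[0,0,-0.12],[0,0,0],50]
    - [[0,0,-0.12],[0,0,0],60]
    - [[0,0,-0.12],[0,0,0],100]
    - [[0,0,-0.12],[0,0,0],100]
    - [[0,0,-0.12],[0,0,0],100]

```text
time: 26.98
tool_pos: [0.4526, -0.3151, 0.1151]
tool_rot: [0.0, 0.752, 0.659, -0.0]
contact_force: [-1.1, -0.3, -0.0]
gripper_width: 0.997
grasp_force: 0.0
```

Emit:
jog_arm:
  targets:
    - [[0,0,-1],[0,0,0],100]
    - [[0,0,-2.5],[0,0,0],100]
    - [[0,0,-4.5],[0,0,0],100]
    - [[0,0,-6.5],[0,0,0],100]
    - [[2,-2,-7.5],[0,0,0],100]
    - [[2,-4,-7.5],[0,0,0],100]
    - [[2,-4,-7.5],[0,0,0],100]

```text
time: 27.85
tool_pos: [0.3582, -0.2516, 0.3038]
tool_rot: [0.002, 0.752, 0.659, -0.0]
contact_force: [-0.1, -0.4, 0.2]
gripper_width: 0.996
grasp_force: 0.0
```

Run:
```python
from h import *
s=state(); print(s["tool_pos"])
im,d=grab_frame("side"); cv2.imwrite("pics/s4.png",cv2.resize(im[90:400,180:470,::-1],None,fx=1.9,fy=1.9)); Ps=cloud("side",d)
im,d=grab_frame("top"); cv2.imwrite("pics/t4.png",im[:,:,::-1]); P=cloud("top",d)
Q=P[160:240,130:365]; q=Q[(Q[...,2]>.1425)&(Q[...,2]<.175)&(Q[...,0]<.5545)]
for lo,hi in((.187,.29),(.092,.186),(-.004,.09),(-.1,-.004)):
    k=q[(q[:,1]>lo)&(q[:,1]<hi)]; print(len(k),k.min(0).round(4),k.max(0).round(4),k.mean(0).round(4))
c=np.array([.4526,-.3152,0])
for PP in(P,Ps):
    L=(PP-c)@np.c_[RP[:,1],RP[:,0],[0,0,1]]
    for lo,hi in((.152,.168),(.12,.14),(.08,.1)):
        k=L[(abs(L[...,0])<.05)&(abs(L[...,1])<.06)&(L[...,2]>lo)&(L[...,2]<hi)]
        print(lo,len(k),np.percentile(k,[1,50,99],0).round(4).tolist() if len(k) else "")
```

```text
[ 0.35822279 -0.25157963  0.30384196]
949 [0.5201 0.1939 0.1428] [0.5545 0.2752 0.172 ] [0.5379 0.2338 0.1586]
835 [0.5234 0.0994 0.1451] [0.5545 0.1803 0.1696] [0.5396 0.1397 0.1576]
717 [0.5269 0.0053 0.1455] [0.5545 0.0853 0.1664] [0.5413 0.0458 0.1568]Traceback (most recent call last):
  File "<stdin>", line 7, in <module>
    return umr_minimum(a, axis, None, out, keepdims, initial, where)
ValueError: zero-size array to reduction operation minimum which has no identity
```

View pics/s4.png

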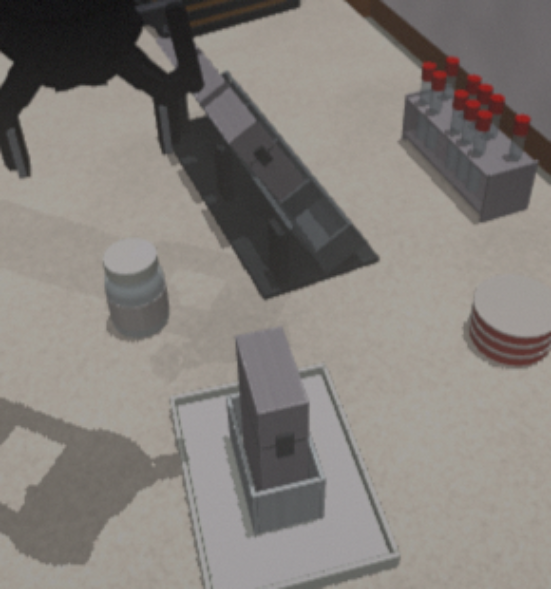

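The crop shows case 3 standing upright in the pocket (about (272,430)), bay 3 empty, and the three empty cases within 1 mm of where they started. A final numeric check follows, and it hands in only if that passes.

Run:
```python
from h import *
d=grab_frame("top")[1]; P=cloud("top",d); ds=grab_frame("side")[1]; Ps=cloud("side",ds)
c=np.array([.4526,-.3152,0]); B=np.c_[RP[:,1],RP[:,0],[0,0,1]]
ok=True
for n,PP in(("top",P),("side",Ps)):
    L=(PP-c)@B
    k=L[(abs(L[...,0])<.05)&(abs(L[...,1])<.06)&(L[...,2]>.15)&(L[...,2]<.17)]
    mid=(np.percentile(k,1,0)+np.percentile(k,99,0))/2; A=np.c_[k[:,:2],np.ones(len(k))]
    sl=np.linalg.lstsq(A,k[:,2],rcond=None)[0]
    print(n,len(k),mid.round(4),np.median(k[:,2]).round(4),"tilt",sl[:2].round(3))
    ok&=np.linalg.norm(mid[:2])<.009 and abs(np.median(k[:,2])-.16)<.004
print(ok)
if ok: print(job_done())
```

```text
top 1119 [-0.0004  0.      0.158 ] 0.1591 tilt [ 0.002 -0.007]
side 1279 [-0.0014 -0.0023  0.1558] 0.159 tilt [0.015 0.022]
True
the job is handed in; nothing more can be done
None
```

Case 3 was the loaded one (about 8 N against 3 to 4 N for the others). It stands upright on the pocket floor, cases 0, 1 and 2 are seated in their own bays, and the job is handed in at about 28 s of the 72 s allowed, with the verdict not shown.

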